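# Bring the sample drum's socket to the top and load the vial

## Task

The sample drum of the bench reader can only be loaded at the top, but its single socket is somewhere out of sight inside the housing. Roll the drum by gentle fingertip friction on its bare metal rim until the socket is at the very top and the drum stands still, then take the small capped vial from the bench and seat it fully, upright, in the socket and let go. Never press on the drum with more than 20 N, and leave everything else on the bench where it is.

Things in the scene. Friction and masses are not known exactly. Their poses are not given: they have to be found in the camera images.
- reader: Bench reader: a fixed white housing 190 long (its own x) x 72 wide (y), flat top 145 above the bench, on a grey foot 210 x 100. Origin: centre of its underside, on the bench; z up; it can stand turned about z. A metal drum on a level axle along its y sticks out of the slot in the top, up to 175 above the bench: the rim is bare within about 50 degrees either side of the top.
- axle (a point): The drum's nominal axle centre, 95 above the bench in the middle of the housing (fixed to the housing, axes as the housing: y along the axle). The real axle sits in rubber bushes: it yields about 1 mm up or down for each 2 N (and rests within 1 of nominal), to stops about 8 below nominal and 4 above.
- drum: The drum: smooth aluminium cylinder, 80 radius, 40 wide (along y), about 0.6 kg. Origin on its axle; z points to the socket. Spins without stops; light drag (0.05 N m, 0.6 N at the rim); stays where it is left. Its rim is out of true: the surface lies up to 5 nearer to or farther from the axle than 80, by place, so a fingertip that presses well at one angle lets go or presses too hard at another.
- socket (a point): Mouth centre of the drum's only socket, 80 from the axle; turns with the drum (z out of the socket, y along the axle). A radial hole 19 x 19 square in the middle of the rim's width, with a flat dark floor 30 below the mouth. At the start it is hidden in the housing, at least 80 degrees from the top. At the top it lies straight above the axle, about 175 above the bench.
- vial_mid (a point): Centre (half-way up) of the sample vial: round and clear with a white cap of the same width, 16 diameter x 60 high, about 30 g, upright on the bench, foot slightly chamfered; the slimmest of the standing things. Seated it stands 30 deep in the socket and sticks out 30, its centre at the socket's mouth.
- dropper: Bystander, leave alone: amber glass dropper bottle, 36 dia x 75 high (mm). Origin: centre of its underside.
- tub: Bystander, leave alone: shallow white plastic bowl, 68 dia x 40 high (mm). Origin: centre of its underside.
- weight: Bystander, leave alone: steel calibration weight with a knob on top, 34 dia x 52 high (mm). Origin: centre of its underside.
- reagent: Bystander, leave alone: white plastic reagent bottle, 66 dia x 130 high (mm). Origin: centre of its underside.
- jar: Bystander, leave alone: glass jar with a steel lid, 60 dia x 75 high (mm). Origin: centre of its underside.
- driver: Bystander, leave alone: screwdriver with a black handle, lying flat, handle towards its own -x (mm). Origin: on its own axis, at its underside.
- blockstand: Bystander, leave alone: small wooden block, 60 x 40 x 30 high (mm). Origin: centre of its underside.
Things that resemble listed ones, but are neither listed nor needed, are in the scene too. Several things look just like the part that bears vial_mid: the one meant starts farthest from the robot's base.

How it is judged:
On the way:
1. the drum stands still with its still empty socket at the top (within 8 mm) (x of socket in the frame of reader between -0.008 and 0.008 m and z of socket in the frame of reader above 0.155 m and distance between vial_mid and socket above 0.05 m and angular speed of drum below 0.15 rad/s), for 0.3 s.
At the end, for the whole second after the job is handed in: The socket is at the top of the drum (within 8 mm along the rim), the vial stands upright (within 0.2 rad) in it on the socket's floor (its centre within 4 mm of the socket's mouth in each direction), released and at rest (x of socket in the frame of reader between -0.008 and 0.008 m and z of socket in the frame of reader above 0.155 m and x of vial_mid in the frame of socket between -0.004 and 0.004 m and y of vial_mid in the frame of socket between -0.004 and 0.004 m and z of vial_mid in the frame of socket between -0.004 and 0.004 m and angle between vial_mid's own z axis and vertical below 0.2 rad and linear speed of vial below 0.02 m/s); the robot touches nothing.
It fails at once if the drum is pressed with more than 20 N by the robot (contact force between the arm and drum above 20 N).
It fails at once if the drum is pressed with more than 20 N by the fingertips (contact force between the fingers and drum above 20 N).
It fails at once if the vial is pressed on the drum with more than 20 N (contact force between vial and drum above 20 N).
It fails at once if a bystander is moved by more than 30 mm (distance of any of dropper, tub, weight, reagent, jar, driver, blockstand from where it was at the start of the episode above 0.03 m).
It also fails if it takes over 72 s, if anything falls off the work surface, if the arm or the gripper's body presses on something with over 40 N, if the wrist force passes 120 N, or if a joint passes its speed limit or range.

## Robot

A 7-joint arm with a two-finger parallel gripper is mounted at the origin on the work surface. World frame = base frame: x ahead of the robot, y to its left, z up, the work surface at z = 0. Lengths are in m, angles in rad, forces in N, time in s.
With the tool pointing down it reaches from about 0.35 to 0.9 m from the base axis. Payload 8.1 kg.
Tool frame: the origin (TCP) lies where the fingers leave the gripper's body, on its centre line; the fingertips stand 66 mm ahead of it and the grasp point (between the pads) lies 47 mm ahead of it (arm.tip_reach is the distance from the TCP to the fingertips, in m); z points along the fingers, y is the direction in which the jaws open and shut (so a half turn about z gives the same grasp; the last joint's range is limited). The gripper opens to 92 mm and grips with 3 to 60 N. Pads are 19 mm wide; open, the fingers measure 130 mm over their backs; the gripper's body (75 mm by 190 mm) begins 47 mm behind the grasp point.
Start: joints at [-1.26, 0.434, 0.025, 1.573, -0.012, 1.134, -0.075], TCP at [0.251, 0.572, 0.292] pointing down, gripper open.
Joint ranges: [-2.62, 2.62], [-0.44, 2.09], [-1.27, 1.32], [0.08, 2.57], [-1.32, 4.46], [0.12, 2], [-2.74, 2.74]. Speed limits (rad/s): [2.22, 2.22, 3.01, 3.01, 3.14, 3.14, 3.14].

## Interface

Orientations are given as a rotation vector (axis times angle).
In Python, from cell import arm gives the robot as it stands.
- The arm moves only by the tool carry_out, never from a script. Its argument "plan" is a list of rows, each a list of 5 numbers: the shift along the world's x, y, z in cm, then the turn about the world's z in rad, then the finger opening in cm, from 0 to 9.18. In form: [[tx, ty, tz, spin, fingers], ...]. A call has 1 to 20 rows; each row is the pose to reach, as a shift and turn from the pose measured when the call began; what a row does not reach only later rows make up. A row lasts 1/10 s, in which the tool goes at most 50 mm and 8.59 degrees, less where a joint would pass 70% of its speed; a pose out of reach is approached as far as the arm can. A call with a gripper value outside its range is refused whole. The fingers move at their own pace and stop on an object; "squeeze" is the grip in N (left out, the last holds). Time passes only in rows, so rows that repeat a pose let the fingers close. It gives the time, the measured TCP pose, the force and the opening at its end, in the units of the state.
- arm.observe(): the state, without advancing time (a new reading comes with each control period).
- arm.get_image(name): name is "scene" or "top"; returns (picture, depth): 384x512x3 uint8, red, green, blue; 384x512 float32, m along the optical axis (not along the pixel's ray), 0 where there is no reading.
- arm.get_calibration(name): a dict with "intrinsics" (3x3 intrinsics, pixels), "D" ([k1, k2, p1, p2, k3] as OpenCV has them; the pictures are not rectified), "rvec" (rotation vector, rad) and "tvec" (3), from world to camera coordinates, as OpenCV has them. Camera axes: x right, y down, z forward; pixel columns grow to the right and rows downward; lengths in m; the calibration is good to about 2 mm. A picture is of the moment at which its call begins. get_calibration takes no time and is no camera call.
- arm.sign_off(): hands the job in, once; it reports no verdict.
The state is a dict: "clock": time; "joints": joint angles; "dq": joint speeds; "joint_efforts": joint torques, N m; "position": TCP position; "ee_rot": TCP orientation; "force": force on the tool from outside, world axes, zero at the start; "ft_torque": the same for the moment, N m; "width": opening from 0.0 (shut) to 1.0 (fully open).
Only numpy, scipy, OpenCV 4.12 (cv2) and the standard library are available. Lean on these libraries where they do the work, as an engineer would, in place of code of your own. Each camera call takes 0.05 s, during which the arm holds its last target. There are 200 camera calls.

## Working session

There is one attempt and no reset: what is moved stays moved. The work goes in short steps, Python scripts to look and compute and a tool call to move; the robot and the scene stay as the last step left them, time stands still between calls to the robot, and variables do not carry over. Pictures are saved under pics/ and viewed, about 8 in all and at most 12, crops included, and the job is handed in when it is done.

Besides the shell and the picture viewer there is one more tool, called after "Request:" as name([rows], argument=value, ...), one row to a line, values as JSON. carry_out: Moves the arm, as the interface text tells. Its arguments: {"type":"object","properties":{"plan":{"type":"array"},"squeeze":{"type":"number"}},"required":["plan"]}

```bash
ls; mkdir -p pics; cat > h.py <<'E'
import numpy as np, cv2
from cell import arm
def snap(n,tag):
    p,d=arm.get_image(n); np.savez(f'pics/{tag}.npz',p=p,d=d); cv2.imwrite(f'pics/{tag}.png',p[...,::-1]); return p,d
def cal(n):
    c=arm.get_calibration(n); K=np.array(c['intrinsics']);D=np.array(c['D'],float);R=cv2.Rodrigues(np.array(c['rvec'],float))[0];t=np.array(c['tvec'],float).ravel();return K,D,R,t
def world(n,uv,depth):
    K,D,R,t=cal(n); uv=np.asarray(uv,float).reshape(-1,1,2)
    xy=cv2.undistortPoints(uv,K,D)[:,0]; z=np.asarray(depth,float).reshape(-1,1)
    return (np.c_[xy,np.ones(len(xy))]*z-t)@R
def ray_z(n,uv,h):
    K,D,R,t=cal(n); xy=cv2.undistortPoints(np.asarray(uv,float).reshape(-1,1,2),K,D)[:,0]
    r=np.c_[xy,np.ones(len(xy))]@R; o=-t@R
    return o+r*((h-o[2])/r[:,2])[:,None]
def cloud(n,d):
    v,u=np.mgrid[:d.shape[0],:d.shape[1]]; W=world(n,np.c_[u.ravel(),v.ravel()],d.ravel()).reshape(*d.shape,3); W[d==0]=np.nan; return W
E
python3 - <<'E'
from h import *
s=arm.observe(); print(s, arm.tip_reach)
for n in('scene','top'):
    p,d=snap(n,n+'0'); K,D,R,t=cal(n); print(n,-t@R,R[2])
a=cv2.imread('pics/scene0.png');b=cv2.imread('pics/top0.png')
cv2.imwrite('pics/top0b.png',cv2.resize(b,(800,600)))
cv2.imwrite('pics/scene0b.png',cv2.resize(a,(800,600)))
E
```

```text
pics
{'clock': 0.0, 'joints': array([-1.25962218,  0.43520953,  0.02496934,  1.57411932, -0.01161682,
        1.13398161, -0.07508468]), 'dq': array([-2.80997577e-04, -6.95660220e-04,  9.66132206e-04, -5.62839455e-05,
       -1.31276098e-03,  8.36034600e-05, -2.77379338e-04]), 'joint_efforts': array([ 1.46431194e-03, -6.67862749e+01,  9.85829718e-01, -3.14449668e+01,
       -6.02539815e-02,  4.33138444e-02,  2.06602590e-04]), 'position': array([0.25116355, 0.57185812, 0.2914446 ]), 'ee_rot': array([-6.45377192e-01, -3.07438403e+00,  2.45036729e-03]), 'force': array([ 0.20480935,  0.08977387, -0.5068686 ]), 'ft_torque': array([ 0.02599897,  0.033911  , -0.03356884]), 'width': 0.9960552572545092} 0.0655
scene [ 1.08464728 -0.29511197  0.6671529 ] [-0.61799145  0.43976187 -0.65168709]
top [0.46191207 0.06454964 1.05598371] [ 0.13861401 -0.01353384 -0.990254  ]
```

View pics/top0b.png

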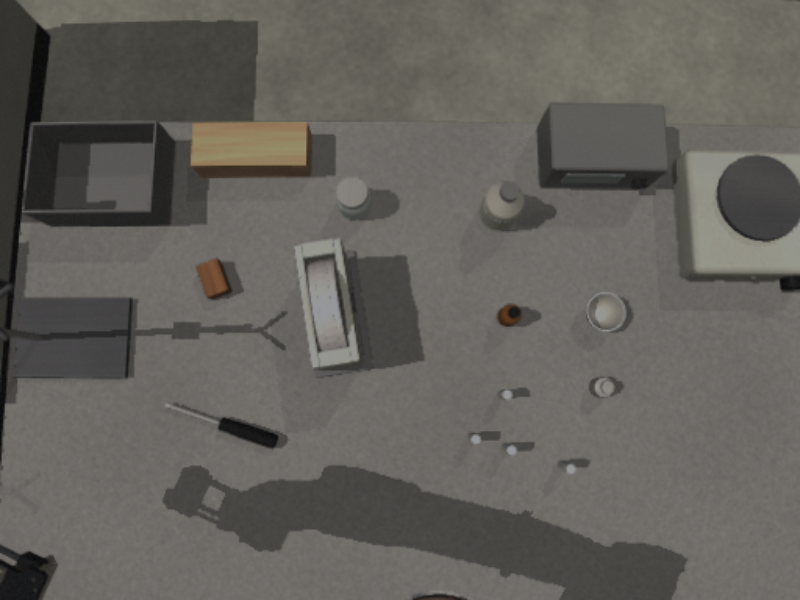

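View pics/scene0b.png

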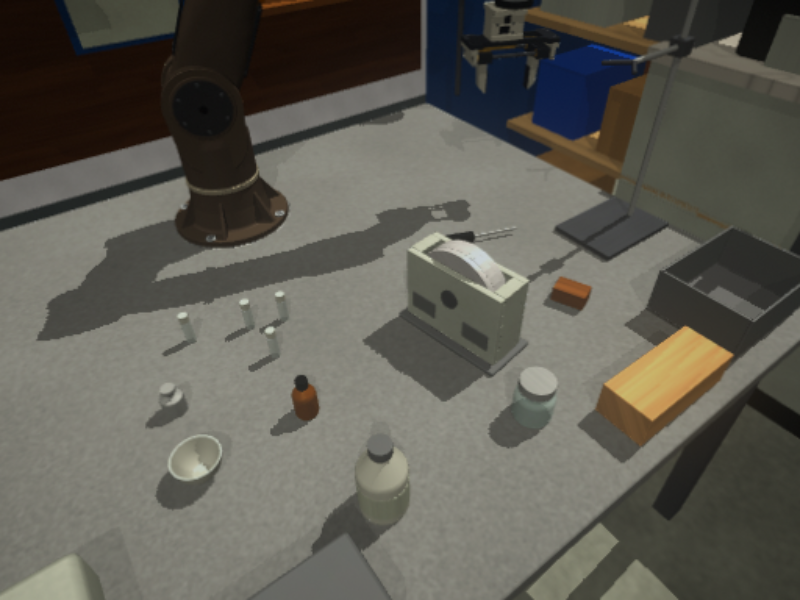

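The top view shows the reader around (327,303) of the 800x600 picture, with its long axis roughly along world x. The four vials are at (507,395), (476,439), (512,450) and (571,468). Next I measure them.

```bash
python3 - <<'E'
from h import *
z=np.load('pics/top0.npz');d=z['d'];p=z['p'];W=cloud('top',d)
s=0.64
for q in [(507,395),(476,439),(512,450),(571,468)]:
    u,v=np.array(q)*s; w=ray_z('top',[u,v],0.06)[0]
    m=(np.hypot(W[...,0]-w[0],W[...,1]-w[1])<.015)&(W[...,2]>.045)
    print(q,w.round(4),np.linalg.norm(w[:2]).round(3),m.sum(),np.nanmean(W[m],0).round(4),np.nanmax(W[m][:,2]))
c=ray_z('top',np.array([327,303])*s,.145)[0]; print(c)
near=np.hypot(W[...,0]-c[0],W[...,1]-c[1])<.14
m=near&(abs(W[...,2]-.145)<.006)
pts=W[m]; r=cv2.minAreaRect(pts[:,:2].astype(np.float32)*1000); print('top rect',r,m.sum(),np.median(pts[:,2]))
# drum points
ctr=np.array(r[0])/1000; print(cv2.boxPoints(r))
m2=near&(W[...,2]>.152); q=W[m2]; print('drum',m2.sum(),np.nanmean(q,0),np.nanmax(q[:,2]))
# crop pictures
vv,uu=np.where(m); print(uu.min(),uu.max(),vv.min(),vv.max())
y0,y1,x0,x1=vv.min()-8,vv.max()+8,uu.min()-12,uu.max()+12
a=cv2.resize(p[y0:y1,x0:x1,::-1],None,fx=6,fy=6,interpolation=cv2.INTER_CUBIC)
ps=np.load('pics/scene0.npz')['p'][145:240,250:345,::-1]
b=cv2.resize(ps,None,fx=6,fy=6,interpolation=cv2.INTER_CUBIC); h=600
a=cv2.resize(a,(400,int(a.shape[0]*400/a.shape[1])))[:600];b=cv2.resize(b,(400,400))
c=np.zeros((600,800,3),np.uint8); c[:a.shape[0],:400]=a;c[:400,400:]=b
cv2.imwrite('pics/crop0.png',cv2.convertScaleAbs(c,alpha=1.5)); print(y0,y1,x0,x1)
E
```

```text
(507, 395) [ 0.4504 -0.1143  0.06  ] 0.465 37 [ 0.4522 -0.1113  0.0584] 0.06395949138003267
(476, 439) [ 0.3805 -0.0628  0.06  ] 0.386 30 [ 0.3812 -0.0611  0.0593] 0.06503014914705361
(512, 450) [ 0.3627 -0.1206  0.06  ] 0.382 38 [ 0.3634 -0.1174  0.0588] 0.062463116759360636
(571, 468) [ 0.3334 -0.2154  0.06  ] 0.397 42 [ 0.3345 -0.213   0.0581] 0.06548907853710102
[0.5890458  0.16946215 0.145     ]
top rect ((592.1989135742188, 171.36044311523438), (190.533447265625, 72.48385620117188), 9.634693145751953) 1390 0.14508787957654884
[[492.21027  191.14679 ]
 [504.3416   119.685326]
 [692.18756  151.5741  ]
 [680.0562   223.03555 ]]
drum 784 [0.58648049 0.16970538 0.16515599] 0.17658851289128014
188 230 152 235
144 243 176 242
```

View pics/crop0.png

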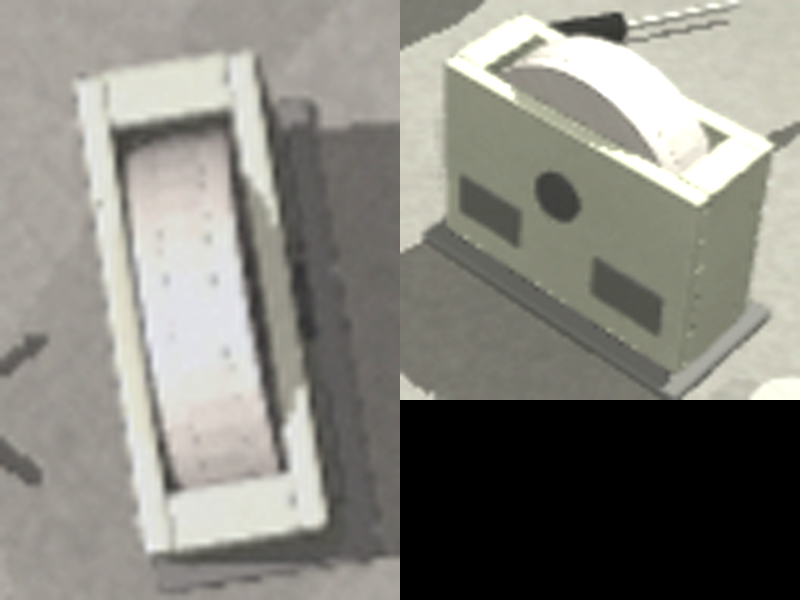

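The reader's centre is at (0.592, 0.171), with yaw 9.63°. The target vial is at about (0.451, -0.113), the farthest from the base. The close-up shows only bare rim with small dots, and no socket. Next I measure the rim profile from depth.

```bash
cat >> h.py <<'E'
C=np.array([.5922,.1714]);YAW=np.deg2rad(9.635)
RX=np.array([np.cos(YAW),np.sin(YAW)]);RY=np.array([-RX[1],RX[0]])
def profile(W,show=True):
    x=(W[...,:2]-C)@RX; y=(W[...,:2]-C)@RY; z=W[...,2]
    m=(abs(y)<.016)&(abs(x)<.07)&(z>.135)&(z<.19)
    out=[]
    for a in range(-50,51,5):
        th=np.arctan2(x,z-.095); k=m&(abs(np.rad2deg(th)-a)<2.5)
        r=np.hypot(x,z-.095)[k]; out.append((a,len(r),np.median(r)*1000 if len(r) else np.nan,r.std()*1000 if len(r) else np.nan))
    return np.array(out)
def dots(tag='top0'):pass
E
python3 - <<'E'
from h import *
for n in('top','scene'):
    d=np.load(f'pics/{n}0.npz')['d']; W=cloud(n,d)
    print(n); print(profile(W).round(1).tolist())
    x=(W[...,:2]-C)@RX; y=(W[...,:2]-C)@RY; m=(abs(W[...,2]-.145)<.006)&(abs(x)<.12)&(abs(y)<.06)
    r=cv2.minAreaRect((W[m][:,:2]*1000).astype(np.float32)); print(r,np.median(W[m][:,2]),m.sum())
    k=(W[...,2]>.157)&(abs(x)<.06)&(abs(y)<.05); print('drum y',np.percentile(y[k],[1,50,99]))
    b=(abs(W[...,2])<.02)&(np.hypot(W[...,0]-.45,W[...,1])<.1);print('bench',np.median(W[b][:,2]),W[b][:,2].std())
E
```

```text
top
[[-50.0, 31.0, 80.1, 1.0], [-45.0, 35.0, 79.5, 1.3], [-40.0, 35.0, 79.7, 1.2], [-35.0, 38.0, 79.0, 1.3], [-30.0, 42.0, 78.7, 1.4], [-25.0, 39.0, 77.7, 1.4], [-20.0, 39.0, 77.6, 1.6], [-15.0, 41.0, 76.8, 1.6], [-10.0, 41.0, 76.5, 1.6], [-5.0, 42.0, 76.4, 1.8], [0.0, 40.0, 76.3, 1.3], [5.0, 40.0, 75.8, 1.2], [10.0, 37.0, 75.8, 1.5], [15.0, 33.0, 75.6, 1.3], [20.0, 34.0, 75.0, 1.5], [25.0, 33.0, 75.4, 1.2], [30.0, 27.0, 74.3, 1.3], [35.0, 25.0, 74.9, 1.3], [40.0, 25.0, 74.7, 0.9], [45.0, 15.0, 74.8, 0.8], [50.0, 18.0, 74.6, 0.7]]
((592.1989135742188, 171.36045837402344), (190.53341674804688, 72.48387145996094), 9.634716033935547) 0.14508787957654884 1390
drum y [-0.02017746 -0.00063387  0.01952664]
bench 0.0003917398660286036 0.001942583599692357
scene
[[-50.0, 3.0, 80.4, 0.2], [-45.0, 2.0, 79.8, 0.0], [-40.0, 7.0, 79.3, 0.2], [-35.0, 9.0, 78.6, 0.3], [-30.0, 12.0, 78.1, 0.4], [-25.0, 16.0, 77.7, 0.6], [-20.0, 12.0, 77.0, 0.7], [-15.0, 17.0, 76.8, 0.6], [-10.0, 19.0, 76.0, 0.8], [-5.0, 22.0, 75.6, 1.0], [0.0, 24.0, 74.8, 0.8], [5.0, 24.0, 74.5, 0.9], [10.0, 24.0, 74.3, 0.8], [15.0, 24.0, 73.7, 0.9], [20.0, 28.0, 74.0, 1.1], [25.0, 28.0, 73.4, 1.0], [30.0, 26.0, 73.3, 0.9], [35.0, 28.0, 73.6, 1.2], [40.0, 28.0, 73.1, 1.2], [45.0, 27.0, 72.8, 1.3], [50.0, 28.0, 72.8, 1.1]]
((590.7443237304688, 169.67031860351562), (192.2064208984375, 75.27345275878906), 10.050335884094238) 0.14382471580345313 940
drum y [-0.02140872 -0.0058724   0.01905598]
bench -0.0009947545160760582 0.001615059059997487
```

Request:
carry_out([
  [3.4,-4,0,0.1,2],
  [6.8,-8,0,0.2,1],
  [10.2,-12,0,0.3,0],
  [13.6,-16,0,0.4,0],
  [17,-20,0,0.48,0],
  [20.4,-24,0,0.582,0],
  [23.8,-28,0,0.582,0],
  [27.2,-32,0,0.582,0],
  [30.6,-36,0,0.582,0],
  [33.2,-39.4,0,0.582,0],
  [34.1,-40.0,0,0.582,0],
  [34.1,-40.0,0,0.582,0],
  [34.1,-40.0,0,0.582,0],
], squeeze=10)

```text
clock: 1.4
position: [0.592, 0.1717, 0.291]
ee_rot: [0.262, -3.13, 0.002]
force: [-0.6, 0.5, -0.1]
width: 0.004
```

Request:
carry_out([
  [-2.5,-0.4,-2,0,0],
  [-4.92,-0.87,-4,0,0],
  [-4.92,-0.87,-5.6,0,0],
  [-4.92,-0.87,-6.1,0,0],
  [-4.92,-0.87,-6.3,0,0],
  [-4.92,-0.87,-6.4,0,0],
  [-4.92,-0.87,-6.4,0,0],
])

```text
clock: 2.1
position: [0.5431, 0.1637, 0.2275]
ee_rot: [0.263, -3.13, 0.001]
force: [-0.4, 1.6, 0.9]
width: 0.003
```

Request:
carry_out([
  [0,0,-0.1,0,0],
  [0,0,-0.2,0,0],
  [0,0,-0.2,0,0],
])

```text
clock: 2.4
position: [0.5433, 0.1638, 0.2258]
ee_rot: [-0.263, 3.13, -0.001]
force: [-2.7, -0.3, 3.8]
width: 0.002
```

Request:
carry_out([
  [0,0,-0.12,0,0],
  [0.49,0.08,0.16,0,0],
  [0.99,0.17,0.39,0,0],
  [1.48,0.25,0.58,0,0],
  [1.97,0.33,0.73,0,0],
  [2.46,0.42,0.85,0,0],
  [2.96,0.5,0.93,0,0],
  [3.45,0.58,0.98,0,0],
  [3.94,0.67,1.0,0,0],
  [3.94,0.67,1.0,0,0],
])

```text
clock: 3.4
position: [0.5845, 0.1708, 0.2366]
ee_rot: [-0.262, 3.127, 0.0]
force: [0.6, 0.3, 5.2]
width: 0.005
```

Request:
carry_out([
  [0.49,0.08,0,0,0],
  [0.99,0.17,0,0,0],
  [1.48,0.25,0,0,0],
  [1.97,0.33,0,0,0],
  [2.46,0.42,-0.03,0,0],
  [2.96,0.5,-0.1,0,0],
  [3.45,0.58,-0.2,0,0],
  [3.94,0.67,-0.33,0,0],
  [4.43,0.75,-0.5,0,0],
  [4.93,0.83,-0.7,0,0],
  [5.42,0.92,-0.95,0,0],
  [5.42,0.92,-0.95,0,0],
])

```text
clock: 4.6
position: [0.64, 0.1802, 0.227]
ee_rot: [-0.262, 3.126, 0.0]
force: [3.2, 2.2, 5.5]
width: 0.004
```

Request:
carry_out([
  [0.3,0.05,1.5,0,0],
  [0,3,4,0,0],
  [-2,8,4,0,0],
  [-4,12,4,0,0],
  [-7,16,4,0,0],
  [-9,17.5,4,0,0],
  [-9,17.5,4,0,0],
])

```text
clock: 5.3
position: [0.5452, 0.3593, 0.266]
ee_rot: [-0.274, 3.129, 0.002]
force: [-0.7, 0.2, -0.3]
width: 0.006
```

```bash
cat >> h.py <<'E'
def look(tag):
    A=[]
    for n in('top','scene'):
        p,d=snap(n,n+tag); W=cloud(n,d); print(n,[int(v*10)/10 if v==v else None for v in profile(W)[:,2]])
        x=(W[...,:2]-C)@RX; y=(W[...,:2]-C)@RY
        k=(abs(y)<.0095)&(abs(x)<.075)&(W[...,2]>.11)&(W[...,2]<.19); r=np.hypot(x,W[...,2]-.095)
        h=k&(r<.07); print('hole pts',h.sum(), x[h].mean().round(4) if h.any() else '')
        A.append(p)
    a=cv2.resize(A[0][140:250,170:250,::-1],(400,550),interpolation=cv2.INTER_CUBIC)
    b=cv2.resize(A[1][145:240,250:345,::-1],(400,400),interpolation=cv2.INTER_CUBIC)
    c=np.zeros((550,800,3),np.uint8); c[:,:400]=a;c[:400,400:]=b
    cv2.imwrite(f'pics/look{tag}.png',cv2.convertScaleAbs(c,alpha=1.5))
E
python3 -c "from h import *; look('1')"
```

```text
top [84.6, 84.8, 84.4, 84.1, 84.3, 83.9, 83.7, 83.2, 83.2, 82.3, 82.2, 81.7, 81.3, 80.8, 80.4, 79.9, 79.6, 79.2, 78.4, 78.1, 77.7]
hole pts 0 
scene [85.3, 84.6, 84.4, 84.0, 83.6, 83.1, 82.8, 82.2, 81.8, 81.6, 80.7, 80.2, 79.7, 79.5, 78.9, 78.6, 77.5, 77.1, 76.5, 76.5, 75.8]
hole pts 0
```

View pics/look1.png

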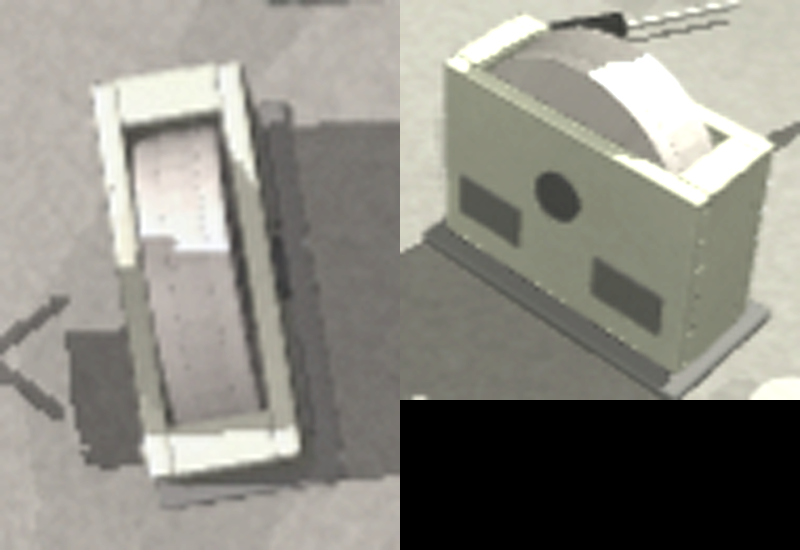

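No socket is visible yet. The drum turned about 76° (the bright/dark edge is only a shadow). I make a second stroke the same way.

Request:
carry_out([
  [-0.2,-4.5,0,0,0],
  [-0.2,-9,0,0,0],
  [-0.2,-13.5,0,0,0],
  [-0.2,-18,0,0,0],
  [-0.2,-19.6,-0.5,0,0],
  [-0.2,-19.6,-2.2,0,0],
  [-0.2,-19.6,-3.0,0,0],
  [-0.2,-19.6,-3.3,0,0],
  [-0.2,-19.6,-3.4,0,0],
  [-0.2,-19.6,-3.4,0,0],
])

```text
clock: 6.4
position: [0.5472, 0.1582, 0.2325]
ee_rot: [-0.263, 3.128, -0.004]
force: [-2.3, -5.0, 5.0]
width: 0.007
```

```bash
python3 -c "
from h import *
s=arm.observe();print(s['position'],s['force'],s['ft_torque'],(s['position'][:2]-C)@RX,(s['position'][:2]-C)@RY)"
```

```text
[0.54718048 0.15816703 0.23253784] [-2.2936457  -5.02550356  4.98578841] [-1.03930581  0.56026793 -0.08142364] -0.04659929474379922 -0.005511343368771533
```

Request:
carry_out([
  [0,0,0,0,0],
])

```text
clock: 6.5
position: [0.5472, 0.1578, 0.2329]
ee_rot: [-0.263, 3.129, -0.006]
force: [-1.9, -3.1, 4.7]
width: 0.005
```

Request:
carry_out([
  [0,0,0.5,0,0],
  [-0.43,0.52,0.5,0,0],
  [-0.43,0.52,0.2,0,0],
  [-0.43,0.52,-0.1,0,0],
  [-0.43,0.52,-0.25,0,0],
  [0.06,0.6,0.0,0,0],
  [0.55,0.69,0.21,0,0],
  [1.05,0.77,0.39,0,0],
  [1.54,0.85,0.53,0,0],
  [2.53,1.02,0.72,0,0],
  [3.51,1.19,0.78,0,0],
  [4.5,1.36,0.78,0,0],
])

```text
clock: 7.7
position: [0.593, 0.1724, 0.2415]
ee_rot: [-0.264, 3.127, -0.004]
force: [-0.8, 2.0, 7.7]
width: 0.004
```

Request:
carry_out([
  [0.49,0.08,-0.03,0,0],
  [0.99,0.17,-0.03,0,0],
  [1.48,0.25,-0.05,0,0],
  [1.97,0.33,-0.1,0,0],
  [2.46,0.42,-0.18,0,0],
  [2.96,0.5,-0.29,0,0],
  [3.45,0.58,-0.43,0,0],
  [3.94,0.67,-0.6,0,0],
  [4.43,0.75,-0.82,0,0],
  [4.93,0.83,-1.06,0,0],
  [4.93,0.83,-1.06,0,0],
  [5.2,0.83,1,0,0],
  [5,3,3,0,0],
  [3,8,3,0,0],
  [1,12,3,0,0],
  [-2,16,3,0,0],
  [-5,18.5,3,0,0],
  [-5,18.5,3,0,0],
  [-5,18.5,3,0,0],
])

```text
clock: 9.6
position: [0.5416, 0.3575, 0.2707]
ee_rot: [-0.268, 3.128, -0.006]
force: [0.5, -1.1, 0.1]
width: 0.003
```

```bash
python3 -c "from h import *; look('2')"
```

```text
top [82.9, 82.6, 83.1, 83.4, 84.1, 83.6, 84.3, 83.9, 84.2, 85.2, 84.3, 84.9, 85.3, 84.4, 84.6, 84.7, 84.1, 84.0, 83.7, 83.8, 83.8]
hole pts 0 
scene [None, None, 83.3, 83.3, 83.6, 83.5, 83.6, 83.9, 83.5, 83.8, 83.8, 83.4, 83.4, 83.3, 83.0, 83.0, 82.9, 82.8, 82.7, 81.9, 81.3]
hole pts 0
```

View pics/look2.png

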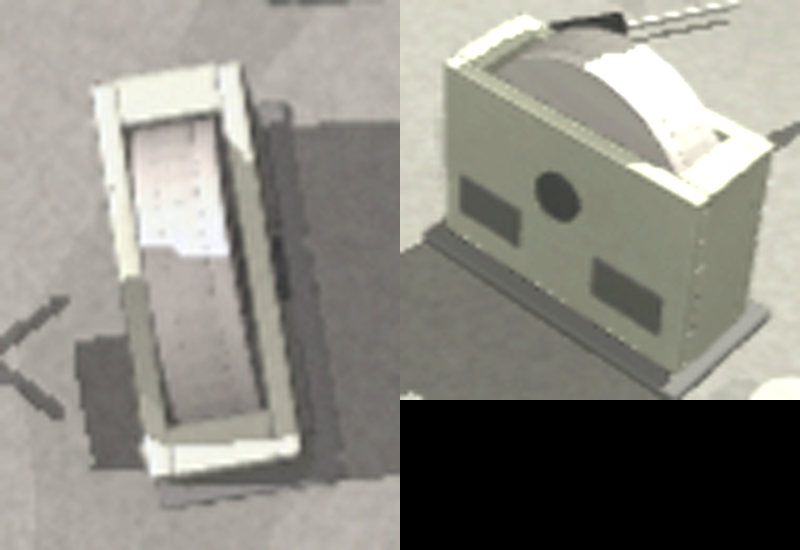

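The picture shows plain rim only, with the high spot now at the top. About 148° has been rolled in total, so the socket must be 50–132° on the -x side. I carry on the same way.

Request:
carry_out([
  [0.13,-4.5,0,0,0],
  [0.13,-9,0,0,0],
  [0.13,-13.5,0,0,0],
  [0.13,-17,0,0,0],
  [0.13,-18.8,-1,0,0],
  [0.13,-19.45,-2.5,0,0],
  [0.13,-19.45,-3.0,0,0],
  [0.13,-19.45,-3.0,0,0],
])

```text
clock: 10.5
position: [0.5449, 0.1601, 0.2402]
ee_rot: [-0.259, 3.13, -0.008]
force: [-0.4, 0.4, 0.8]
width: 0.005
```

Request:
carry_out([
  [-0.2,0.29,-0.4,0,0],
  [-0.2,0.29,-0.8,0,0],
  [-0.2,0.29,-1.02,0,0],
  [0.29,0.37,-0.77,0,0],
  [0.79,0.46,-0.56,0,0],
  [1.28,0.54,-0.39,0,0],
  [1.77,0.62,-0.25,0,0],
  [2.76,0.79,-0.07,0,0],
  [3.74,0.96,-0.02,0,0],
  [4.73,1.13,-0.03,0,0],
])

```text
clock: 11.5
position: [0.5934, 0.1723, 0.2412]
ee_rot: [-0.26, 3.127, -0.006]
force: [-0.8, 1.3, 6.6]
width: 0.006
```

Request:
carry_out([
  [0.49,0.08,-0.05,0,0],
  [0.99,0.17,-0.06,0,0],
  [1.48,0.25,-0.09,0,0],
  [1.97,0.33,-0.15,0,0],
  [2.46,0.42,-0.24,0,0],
  [2.96,0.5,-0.36,0,0],
  [3.45,0.58,-0.51,0,0],
  [3.94,0.67,-0.69,0,0],
  [4.43,0.75,-0.91,0,0],
  [4.93,0.83,-1.16,0,0],
  [4.93,0.83,-1.16,0,0],
  [5.2,0.83,1,0,0],
  [5,3,3,0,0],
  [3,8,3,0,0],
  [1,12,3,0,0],
  [-2,16,3,0,0],
  [-5,18.5,3,0,0],
  [-5,18.5,3,0,0],
  [-5,18.5,3,0,0],
])

```text
clock: 13.4
position: [0.5419, 0.3577, 0.2703]
ee_rot: [-0.264, 3.129, -0.008]
force: [2.4, -0.3, -0.2]
width: 0.002
```

```bash
python3 -c "from h import *; look('3')"
```

```text
top [76.5, 76.8, 77.6, 78.0, 77.8, 78.2, 77.9, 75.5, 71.4, 78.6, 80.4, 81.1, 81.1, 82.2, 82.1, 83.0, 83.1, 83.4, 83.7, 84.1, 84.0]
hole pts 61 -0.01
scene [None, 77.3, 77.3, 77.7, 77.9, 77.9, 76.9, 75.8, 79.2, 78.5, 79.1, 79.4, 80.2, 80.9, 80.8, 80.9, 81.2, 81.4, 81.6, 82.2, 82.2]
hole pts 4 -0.0214
```

View pics/look3.png

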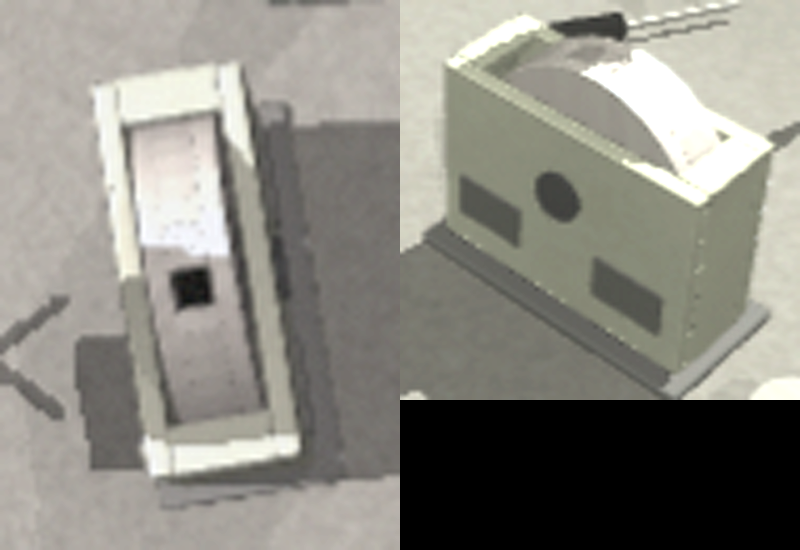

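The black socket is centred at crop pixel (191,288), just on the -x side of the top. I measure its offset precisely.

```bash
cat >> h.py <<'E'
def socket(tag,h=.1745):
    p=np.load(f'pics/top{tag}.npz')['p'][140:250,170:250]
    g=cv2.resize(cv2.cvtColor(p,cv2.COLOR_RGB2GRAY),None,fx=8,fy=8,interpolation=cv2.INTER_CUBIC)
    yy,xx=np.mgrid[:g.shape[0],:g.shape[1]]
    uv=np.c_[(xx.ravel()+.5)/8-.5+170,(yy.ravel()+.5)/8-.5+140]
    w=ray_z('top',uv,h)[:,:2]-C; x=w@RX;y=w@RY
    roi=(abs(x)<.06)&(abs(y)<.0145)
    for T in (35,50,60):
        m=(g.ravel()<T)&roi
        if m.sum():
            lab,n=None,cv2.connectedComponentsWithStats(m.reshape(g.shape).astype(np.uint8))
            i=1+np.argmax(n[2][1:,4]); k=(n[1]==i).ravel()
            f=lambda a:np.percentile(a[k],[1,99]).round(4)
            print(T,'x',f(x),f(x).mean().round(4),'y',f(y),f(y).mean().round(4),'area mm2',k.sum()*(np.ptp(x)*0+1))
E
python3 -c "from h import *; socket('3')"
```

```text
35 x [-0.0219 -0.0076] -0.0148 y [-0.0072  0.0071] -0.0 area mm2 2544.0
50 x [-0.0226 -0.0069] -0.0148 y [-0.0079  0.0081] 0.0001 area mm2 3122.0
60 x [-0.023  -0.0064] -0.0147 y [-0.0083  0.0085] 0.0001 area mm2 3477.0
```

Request:
carry_out([
  [2,-4.5,0,0,0],
  [4,-9,0,0,0],
  [6,-13.5,0,0,0],
  [7.2,-17,0,0,0],
  [7.4,-18,-1,0,0],
  [7.49,-18.21,-2.0,0,0],
  [7.49,-18.21,-2.3,0,0],
  [7.49,-18.21,-2.3,0,0],
])

```text
clock: 14.3
position: [0.6179, 0.1753, 0.2465]
ee_rot: [-0.261, 3.13, -0.008]
force: [-0.8, 0.6, -0.2]
width: 0.004
```

Request:
carry_out([
  [-0.11,0.03,-0.4,0,0],
  [-0.11,0.03,-0.7,0,0],
  [-0.11,0.03,-0.85,0,0],
  [-0.11,0.03,-0.95,0,0],
  [-0.11,0.03,-0.95,0,0],
])

```text
clock: 14.8
position: [0.6172, 0.1768, 0.2378]
ee_rot: [-0.262, 3.128, -0.006]
force: [-0.2, 3.3, 5.2]
width: 0.003
```

Request:
carry_out([
  [0.3,0.05,-0.08,0,0],
  [0.6,0.1,-0.16,0,0],
  [0.9,0.15,-0.25,0,0],
  [1.2,0.2,-0.34,0,0],
  [1.41,0.24,-0.42,0,0],
  [1.41,0.24,-0.42,0,0],
  [1.41,0.24,-0.42,0,0],
])

```text
clock: 15.5
position: [0.6316, 0.1792, 0.2337]
ee_rot: [-0.262, 3.127, -0.005]
force: [2.5, 2.1, 4.5]
width: 0.004
```

Request:
carry_out([
  [0.1,0,1,0,0],
  [0,0,3,0,0],
  [-1,3,3.5,0,0],
  [-3,8,3.5,0,0],
  [-5,12,3.5,0,0],
  [-7,16,3.5,0,0],
  [-9,18,3.5,0,0],
  [-9,18,3.5,0,0],
])

```text
clock: 16.3
position: [0.5373, 0.3635, 0.2684]
ee_rot: [0.273, -3.13, 0.004]
force: [-0.6, -0.3, -1.4]
width: 0.004
```

```bash
python3 -c "
from h import *; look('4'); socket('4')
p=np.load('pics/top4.npz'); W=cloud('top',p['d']); x=(W[...,:2]-C)@RX; y=(W[...,:2]-C)@RY; m=(abs(W[...,2]-.145)<.006)&(abs(x)<.12)&(abs(y)<.06)
print(cv2.minAreaRect((W[m][:,:2]*1000).astype(np.float32)))"
```

```text
top [76.3, 76.2, 76.5, 76.4, 77.2, 77.3, 78.1, 78.6, 78.6, 77.9, 76.9, 78.0, 78.3, 80.3, 80.9, 81.4, 82.2, 82.0, 82.8, 83.2, 83.7]
hole pts 55 0.0048
scene [None, 76.3, 76.6, 76.4, 77.0, 77.0, 77.2, 77.2, 77.8, 76.0, 77.2, 79.1, 78.8, 79.3, 79.1, 80.1, 81.2, 80.4, 81.3, 81.6, 81.8]
hole pts 5 -0.0077
35 x [-0.007   0.0042] -0.0014 y [-0.0068  0.0067] -0.0 area mm2 1806.0
50 x [-0.0074  0.0058] -0.0008 y [-0.0072  0.0081] 0.0004 area mm2 2453.0
60 x [-0.0077  0.0073] -0.0002 y [-0.0075  0.0085] 0.0005 area mm2 2909.0
((592.2863159179688, 171.44541931152344), (190.69784545898438, 72.74983215332031), 9.614157676696777)
```

View pics/look4.png

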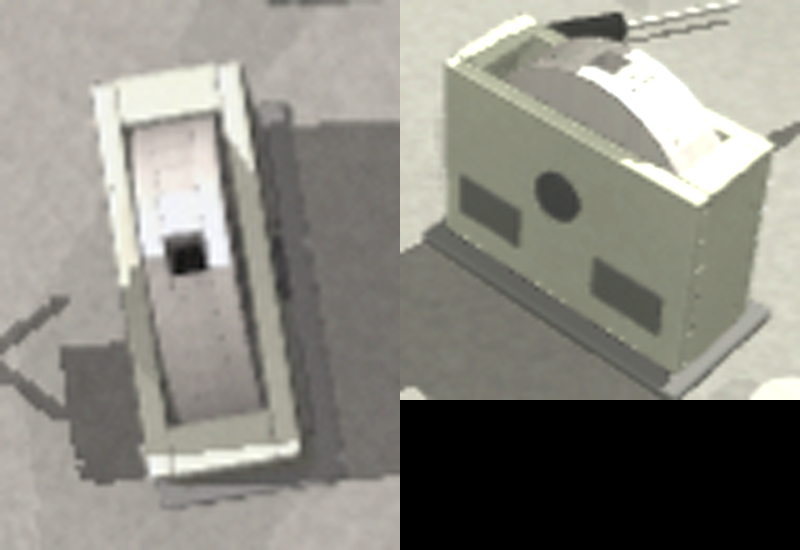

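The socket mouth now spans about crop rows 232–275, centred near (185,253), essentially at the top. The housing has not moved. I check this and locate the vial.

```bash
python3 - <<'E'
from h import *
from scipy.optimize import least_squares
f=lambda c,o:np.array([o[0]+(c[0]+.5)/5-.5,o[1]+(c[1]+.5)/5-.5])
for q in [(184,232),(187,275),(165,254),(206,253),(185.5,253.5)]:
    w=ray_z('top',f(q,(170,140)),.1735)[0,:2]-C; print(q,(w@RX*1e3).round(1),(w@RY*1e3).round(1))
for n in('top','scene'):
    z=np.load(f'pics/{n}4.npz');W=cloud(n,z['d'])
    k=(np.hypot(W[...,0]-.4505,W[...,1]+.1135)<.022)&(W[...,2]>.02)&(W[...,2]<.07)
    P=W[k]; side=P[P[:,2]<.056]
    s=least_squares(lambda c:np.hypot(side[:,0]-c[0],side[:,1]-c[1])-.008,[.4505,-.1135],loss='soft_l1',f_scale=.001).x
    t=P[P[:,2]>.054]
    print(n,k.sum(),'side fit',s.round(4),len(side),'top mean',t.mean(0).round(4),len(t),'maxz',np.percentile(P[:,2],97))
K,D,R,t=cal('top'); uv=cv2.projectPoints(np.array([[.4505,-.1135,.06],[.4505,-.1135,0]]),cv2.Rodrigues(R)[0],t,K,D)[0][:,0]; print(uv)
K,D,R,t=cal('scene'); us=cv2.projectPoints(np.array([[.4505,-.1135,.06],[.4505,-.1135,0]]),cv2.Rodrigues(R)[0],t,K,D)[0][:,0]; print(us)
out=np.zeros((400,800,3),np.uint8)
for i,(n,c) in enumerate((('top',uv[0]),('scene',us.mean(0)))):
    p=np.load(f'pics/{n}4.npz')['p'];x,y=np.round(c).astype(int); print(n,'origin',x-20,y-20)
    out[:,400*i:400*i+400]=cv2.resize(p[y-20:y+20,x-20:x+20,::-1],(400,400),interpolation=cv2.INTER_CUBIC)
cv2.imwrite('pics/vial.png',cv2.convertScaleAbs(out,alpha=1.3))
E
```

```text
(184, 232) 11.3 -0.2
(187, 275) -8.6 1.4
(165, 254) 2.7 9.9
(206, 253) -0.0 -8.7
(185.5, 253.5) 1.3 0.6
top 42 side fit [ 0.4519 -0.1131] 11 top mean [ 0.4524 -0.112   0.0595] 32 maxz 0.06241770564387493
scene 90 side fit [ 0.4512 -0.114 ] 63 top mean [ 0.4538 -0.1142  0.0583] 31 maxz 0.060146327894563555
[[324.14703527 252.74350495]
 [320.16978454 252.50365683]]
[[172.03100341 210.23608665]
 [176.15041868 226.67600783]]
top origin 304 233
scene origin 154 198
```

View pics/vial.png

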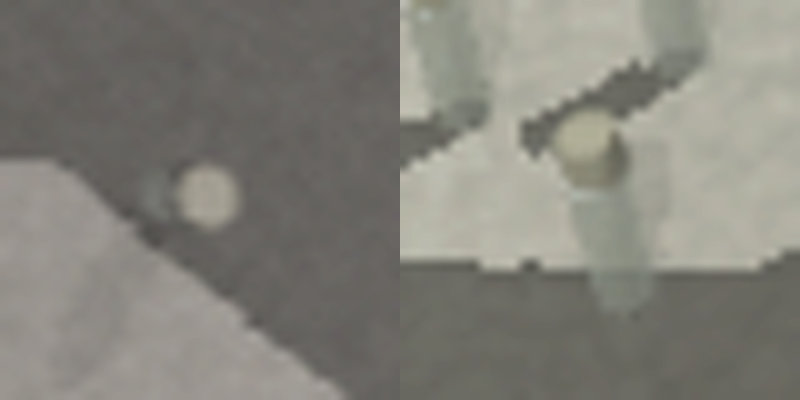

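The vial cap disc centre is at crop (209,197), i.e. pixel (324.4,252.3), which puts the vial at about (0.4518,-0.1142). The scene view agrees within 2 mm. I move over it.

Request:
carry_out([
  [-0.5,-4.5,0,0,0],
  [-1.3,-9,0,0,1],
  [-2.1,-13.6,0,0,3],
  [-2.9,-18.2,0,0,5],
  [-3.7,-22.8,0,0,5],
  [-4.5,-27.4,0,0,5],
  [-5.3,-32,0,0,5],
  [-6.1,-36.6,0,0,5],
  [-7.0,-41,-2,0,5],
  [-7.8,-44.5,-5,0,5],
  [-8.4,-47,-8,0,5],
  [-8.55,-47.77,-9.3,0,5],
  [-8.55,-47.77,-9.3,0,5],
  [-8.55,-47.77,-9.3,0,5],
])

```text
clock: 17.8
position: [0.4555, -0.1199, 0.176]
ee_rot: [-0.26, 3.129, -0.009]
force: [0.5, 0.7, -0.1]
width: 0.543
```

```bash
python3 - <<'E'
from h import *
print(ray_z('top',[324.45,252.25],.06),ray_z('scene',[172.05,210.95],.06))
s=arm.observe();print(s['position'],s['width'],(np.array([.4518,-.1142])-s['position'][:2])*100)
E
```

```text
[[ 0.45173636 -0.11429904  0.06      ]] [[ 0.45285768 -0.11456283  0.06      ]]
[ 0.45552998 -0.11993545  0.17602435] 0.5428149962493352 [-0.37299848  0.57354503]
```

Request:
carry_out([
  [-0.34,0.55,0,0,5],
  [-0.34,0.55,-1.5,0,5],
  [-0.34,0.55,-3.5,0,5],
  [-0.34,0.55,-5.5,0,5],
  [-0.34,0.55,-7.0,0,5],
  [-0.34,0.55,-7.5,0,5],
  [-0.34,0.55,-7.55,0,5],
  [-0.34,0.55,-7.55,0,5],
])

```text
clock: 18.6
position: [0.4527, -0.1141, 0.1014]
ee_rot: [-0.261, 3.127, -0.009]
force: [0.3, 0.7, -0.0]
width: 0.546
```

Request:
carry_out([
  [-0.05,0,-0.07,0,4],
  [-0.05,0,-0.07,0,3],
  [-0.05,0,-0.07,0,2.2],
  [-0.05,0,-0.07,0,1.4],
  [-0.05,0,-0.07,0,1],
  [-0.05,0,-0.07,0,1],
  [-0.05,0,-0.07,0,1],
  [-0.05,0,-0.07,0,1],
], squeeze=10)

```text
clock: 19.4
position: [0.4522, -0.1141, 0.1007]
ee_rot: [-0.26, 3.127, -0.009]
force: [-0.0, -0.5, 1.9]
width: 0.169
```

Request:
carry_out([
  [0,0,1,0,1],
  [0,0,4,0,1],
  [0,0,8,0,1],
  [0,0,12,0,1],
  [0,0,16,0,1],
  [1,2,19.4,0,1],
  [3,6,19.4,0,1],
  [5,10,19.4,0,1],
  [7,14,19.4,0,1],
  [9,18,19.4,0,1],
  [11,22.3,19.4,0,1],
  [12.7,25.8,19.4,0,1],
  [13.6,27.6,19.4,0,1],
  [14.08,28.6,19.4,0,1],
  [14.08,28.6,19.4,0,1],
  [14.08,28.6,19.4,0,1],
])

```text
clock: 21.0
position: [0.5927, 0.1703, 0.2949]
ee_rot: [-0.258, 3.128, -0.01]
force: [-0.5, 0.3, -0.4]
width: 0.166
```

```bash
python3 - <<'E'
from h import *
s=arm.observe();print(s['position'],s['force'],s['width'])
p,d=snap('scene','scene5'); 
cv2.imwrite('pics/s5.png',cv2.convertScaleAbs(cv2.resize(p[100:220,250:370,::-1],(600,600),interpolation=cv2.INTER_CUBIC),alpha=1.4))
W=cloud('scene',d); q=s['position']
k=(np.hypot(W[...,0]-q[0],W[...,1]-q[1])<.02)&(W[...,2]>q[2]-.105)&(W[...,2]<q[2]-.068); P=W[k]; print(len(P),P.min(0),P.max(0))
from scipy.optimize import least_squares
print(least_squares(lambda c:np.hypot(P[:,0]-c[0],P[:,1]-c[1])-.008,q[:2],loss='soft_l1',f_scale=.001).x)
E
```

```text
[0.59274158 0.17027348 0.29489812] [-0.47919109  0.26231566 -0.36205646] 0.16632967685457475
77 [0.58889151 0.16009085 0.19254499] [0.60090444 0.17559265 0.22616263]
[0.59154637 0.16918845]
```

View pics/s5.png

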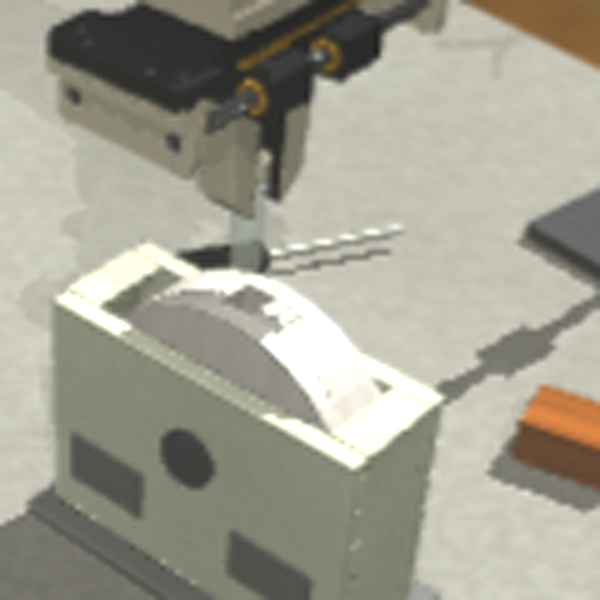

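The held vial hangs upright with its foot at (248,270), just above the dark mouth at about (250,293). A cross-check of the scene camera puts the socket at about (0.5930, 0.1713). I lower the vial gently.

Request:
carry_out([
  [0.03,0.1,-0.5,0,1],
  [0.03,0.1,-1.2,0,1],
  [0.03,0.1,-1.7,0,1],
  [0.03,0.1,-2.1,0,1],
  [0.03,0.1,-2.4,0,1],
  [0.03,0.1,-2.7,0,1],
  [0.03,0.1,-2.7,0,1],
])

```text
clock: 21.75
position: [0.5929, 0.171, 0.2675]
ee_rot: [-0.258, 3.128, -0.01]
force: [-0.4, 0.7, -0.2]
width: 0.173
```

Request:
carry_out([
  [0,0,-0.4,0,1],
  [0,0,-0.8,0,1],
  [0,0,-1.2,0,1],
  [0,0,-1.6,0,1],
  [0,0,-1.9,0,1],
  [0,0,-1.9,0,1],
])

```text
clock: 22.35
position: [0.5927, 0.171, 0.2479]
ee_rot: [-0.258, 3.129, -0.011]
force: [-0.5, 1.1, -1.2]
width: 0.169
```

Request:
carry_out([
  [0,0,-0.1,0,1],
  [0,0,-0.2,0,1],
  [0,0,-0.3,0,1],
  [0,0,-0.35,0,1],
  [0,0,-0.35,0,1],
])

```text
clock: 22.85
position: [0.5929, 0.171, 0.2446]
ee_rot: [-0.258, 3.129, -0.01]
force: [-0.1, 0.6, 1.7]
width: 0.169
```

Request:
carry_out([
  [0,0,0.03,0,1.6],
  [0,0,0.03,0,2.0],
  [0,0,0.03,0,3.0],
  [0,0,0.03,0,4.5],
  [0,0,0.03,0,4.5],
  [0,0,1,0,4.5],
  [0,0,3,0,4.5],
  [0,0,6,0,4.5],
  [0,0,9,0,4.5],
  [-2,4,10,0,4.5],
  [-4,8,10,0,4.5],
  [-6,12,10,0,4.5],
  [-8,16,10,0,4.5],
  [-10,20,10,0,4.5],
  [-10,20,10,0,4.5],
  [-10,20,10,0,4.5],
])

```text
clock: 24.45
position: [0.4921, 0.3723, 0.3452]
ee_rot: [-0.262, 3.128, -0.01]
force: [0.3, 0.6, 0.4]
width: 0.487
```

```bash
python3 - <<'E'
from h import *
look('6')
d=np.load('pics/top6.npz')['d'];W=cloud('top',d)
for n in('top','scene'):
    W=cloud(n,np.load(f'pics/{n}6.npz')['d']); x=(W[...,:2]-C)@RX; y=(W[...,:2]-C)@RY
    k=(np.hypot(x,y)<.02)&(W[...,2]>.190)&(W[...,2]<.22); P=np.c_[x[k],y[k],W[...,2][k]]; print(n,len(P),P[P[:,2]>.2].mean(0).round(4),np.percentile(P[:,2],97).round(4))
E
```

```text
top [75.8, 76.3, 76.1, 76.7, 77.4, 77.6, 77.2, 77.9, 78.6, 78.6, 77.8, 79.3, 80.0, 80.2, 80.8, 81.8, 82.0, 82.2, 82.9, 83.2, 83.3]
hole pts 10 0.0001
scene [None, 76.3, 76.6, 76.6, 76.8, 77.3, 77.0, 77.9, 77.5, 77.7, 82.3, 80.9, 78.5, 78.9, 78.9, 79.8, 80.6, 80.8, 81.2, 81.4, 81.6]
hole pts 0 
top 50 [ 0.0018 -0.0018  0.2047] 0.2072
scene 50 [ 0.002  -0.0034  0.2032] 0.2048
```

View pics/look6.png

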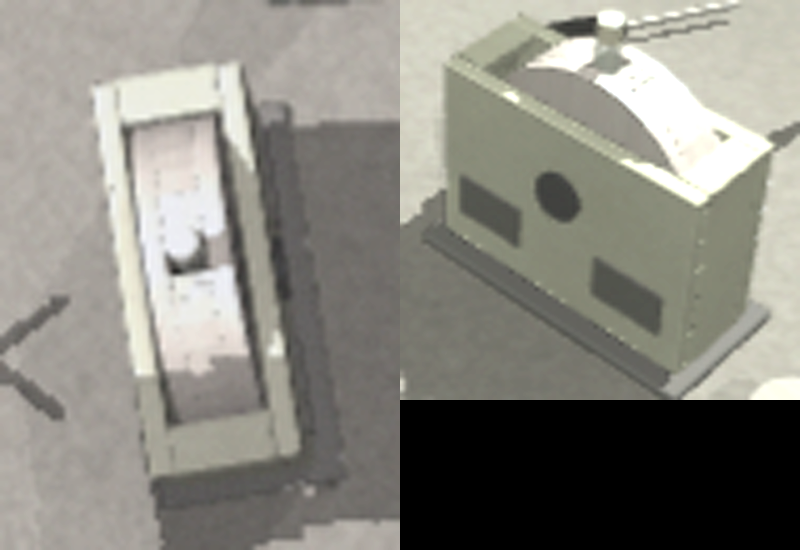

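The vial stands upright in the socket. Its cap is at about (185,245) in the top view, with its top at 0.205 m, which is the seated height. The gripper is clear, so I hand the job in.

```bash
python3 -c "
from h import *
print(arm.sign_off())"
```

```text
the job is handed in; nothing more can be done
None
```

The vial is seated upright in the drum's socket, with the socket at the top. The gripper is clear, and I handed the job in at about 24.5 s; it reports no verdict.

- **Rolling the drum:** I used three closed-fingertip strokes of about 70–75° each, planning heights from the rim shape measured in the depth images. A final 14 mm nudge brought the socket to the top. The force readings taken between moves stayed at about 8 N or less, but force was not read continuously during strokes.
- **Placing the vial:** I took the vial farthest from the base and lowered it in. It touched the socket floor at about 2 N, and I then released it.

**Last checks:**
- **Socket position:** before loading, it measured about 1 mm from the very top, with roughly 1–2 mm uncertainty.
- **Vial height:** its top measured 0.203–0.207 m in the two cameras, against 0.205 m expected when seated.
- **Vial sideways offset:** the cap read about 2 mm off centre in x, and 2–3 mm in y. I take this mostly as camera-side bias, because the two cameras disagree by 1–2 mm and the hole leaves only 1.5 mm of play. I did not measure the vial's tilt; it looks upright in both views.
- **Bystanders:** I did not measure their positions again at the end. The arm's path stayed clear of them, and no unexpected contact force showed.

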